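# Unpack the cleaning-trial bottles into the bench rack in their order

## Task

The four bottles for a cleaning trial have come up in the foam-lined transit tray, standing in the order in which they will be tried. Move them one by one into the empty wooden bench rack in the same order from left to right as seen from the robot (the leftmost in the tray goes into the rack's leftmost compartment, and so on), one bottle to a compartment. Keep every bottle upright, set it down on the rack's floor rather than dropping it in, and let go of all of them.

Things in the scene. Friction and masses are not known exactly. Their poses are not given: they have to be found in the camera images.
- large_bottle: large amber glass bottle with a black screw cap, 59 mm across, 114 mm tall. Loose. Origin: centre of its underside; z is its axis, up. At the start it stands in its foam pocket with its underside 10 mm above the worktop. The cap does not turn: a cylinder 46 mm across from 93 to 114 mm above the origin; the glass is full width (59 mm) up to 92 mm. About 0.15 kg.
- small_bottle: small amber glass bottle with a white screw cap, 47 mm across, 92 mm tall. Loose. Origin: centre of its underside; z is its axis, up. At the start it stands in its foam pocket with its underside 10 mm above the worktop. The cap does not turn: a cylinder 37 mm across from 74 to 92 mm above the origin; the glass is full width (47 mm) up to 74 mm. About 0.12 kg.
- powder_jar: straight clear jar of powder with a red cap, 45 mm across, 108 mm tall (a second jar like it, at the very back of the bench under the shelf, is no part of the job). Loose. Origin: centre of its underside; z is its axis, up. At the start it stands in its foam pocket with its underside 10 mm above the worktop. The cap does not turn: 45 mm across, from 87 to 108 mm above the origin. About 0.11 kg.
- dropper_bottle: slender brown dropper bottle, 33 mm across, 102 mm tall. Loose. Origin: centre of its underside; z is its axis, up. At the start it stands in its foam pocket with its underside 10 mm above the worktop. Body 33 mm across up to about 62 mm, tapering to a collar 24 mm across up to 77 mm; above it the black bulb, 13 mm across, from 76 to 102 mm. The bulb is firm and can be gripped. About 0.07 kg.
- foam_large_bottle: dark grey foam block, 78.5 x 78.5 x 30 mm, fixed; it lies in the tray and its round pocket (63 mm across, 24 mm deep from the top) is cut for the large amber bottle, which stands in it at the start. Origin: centre of its underside, 4 mm above the worktop; z up. Where this block lies along the tray tells which place in the row the large amber bottle had.
- foam_small_bottle: dark grey foam block, 78.5 x 78.5 x 30 mm, fixed; it lies in the tray and its round pocket (52 mm across, 24 mm deep from the top) is cut for the small amber bottle, which stands in it at the start. Origin: centre of its underside, 4 mm above the worktop; z up. Where this block lies along the tray tells which place in the row the small amber bottle had.
- foam_powder_jar: dark grey foam block, 78.5 x 78.5 x 30 mm, fixed; it lies in the tray and its round pocket (49 mm across, 24 mm deep from the top) is cut for the red-capped jar, which stands in it at the start. Origin: centre of its underside, 4 mm above the worktop; z up. Where this block lies along the tray tells which place in the row the red-capped jar had.
- foam_dropper_bottle: dark grey foam block, 78.5 x 78.5 x 30 mm, fixed; it lies in the tray and its round pocket (38 mm across, 24 mm deep from the top) is cut for the dropper bottle, which stands in it at the start. Origin: centre of its underside, 4 mm above the worktop; z up. Where this block lies along the tray tells which place in the row the dropper bottle had.
- tray: shallow aluminium transit tray, fixed, 88 mm (x) by 328 mm (y), 352 mm over its wire end grips, and 27 mm high, holding the four foam blocks in a row. Origin: centre of its underside; its y axis runs along the row, +y to the robot's left (the tray is turned at most 0.15 rad). The four places are centred at y = +120, +40, -40 and -120 mm, x = 0. The tray stands either nearer to the robot than the rack or beyond it.
- rack: light wooden bench rack for bottles, fixed, 92 mm (x) by 348 mm (y), empty at the start. Origin: centre of its underside; its y axis runs along the row, +y to the robot's left (turned at most 0.15 rad). Four equal compartments centred at y = +120, +40, -40 and -120 mm, x = 0; each 76 mm wide along y and about 78 mm along x. Floor 10 mm above the worktop; partitions 4 mm thick, up to 42 mm; steel rails at front and back at 44 mm; end cheeks up to 56 mm above the worktop.
Things that resemble listed ones, but are neither listed nor needed, are in the scene too. Leave any purple look-alike of the dropper_bottle alone.

How it is judged:
By the outcome, as a careful person would: the job done as asked, in the order asked, and still so for the second after the job is handed in, with the robot touching nothing.
It also fails if it takes over 101 s, if anything falls off the work surface, if the arm or the gripper's body presses on something with over 40 N, if the wrist force passes 120 N, or if a joint passes its speed limit or range.

## Robot

A 6-joint arm with a two-finger parallel gripper is mounted at the origin on a cart in front of the work surface, level with it; the furniture and walls round the work are solid. World frame = base frame: x ahead of the robot, y to its left, z up, the work surface at z = 0. Lengths are in m, angles in rad, forces in N, time in s.
With the tool pointing down it reaches from about 0.225 to 0.875 m from the base axis. Payload 3.4 kg.
Tool frame: the origin (TCP) lies between the finger pads; the fingertips stand robot.tcp_to_tips ahead of it and the grasp point (between the pads) lies 11 mm behind it (robot.tcp_to_tips is the distance from the TCP to the fingertips, in m); z points along the fingers, y is the line along which they close (so a half turn about z gives the same grasp; the last joint's range is limited). The gripper opens to 85 mm and grips with 20 to 120 N. Pads are 22 mm wide; open, the fingers measure 114 mm over their backs; the gripper's body (76 mm by 85 mm) begins 54 mm behind the grasp point. The pads swing forward as they close: fully open they stand 13 mm farther back than shut.
Start: joints at [-1.262, 0.276, 1.505, -0, 1.361, -0.121], TCP at [0.24, -0.523, 0.239] pointing down, gripper open.
Joint ranges: [-2.89, 2.89], [-0.75, 2.08], [0.22, 2.7], [-1.18, 4.32], [0.11, 2.71], [-2.7, 2.7]. Speed limits (rad/s): [2.57, 2.57, 3.14, 3.14, 3.14, 3.14].

## Interface

Orientations are given as a rotation vector (axis times angle).
In Python, from cell import monitor, optics, order, robot gives the robot as it stands.
- The arm moves only by the tool move_arm, never from a script. Its argument "steps" is text: rows parted by semicolons, each of 7 numbers parted by spaces: the shift along the world's x, y, z in cm, then the turn, a rotation vector about the world's x, y, z in rad, then the opening in per cent of the stroke, from 0 (shut) to 100 (fully open). In form: x y z rx ry rz hand; .... A call has 1 to 10 rows; each row shifts and turns the commanded pose from where the row before left it; what a row does not reach is not made up. A row lasts 1/8 s, in which the tool goes at most 62.5 mm and 10.7 degrees, less where a joint would pass 70% of its speed; a pose out of reach is approached as far as the arm can. A call is refused whole if a number of a shift passes 6.25 or a number of a turn 0.188, either way. A call with a gripper value outside its range is refused whole. The fingers move at their own pace and stop on an object; "squeeze" is the grip in N (left out, the last holds). Time passes only in rows, so rows that do not move let the fingers close. It gives the time, the measured TCP pose, the force, the opening and the grip force at its end, in the units of the state.
- monitor.state(): the state, without advancing time (a new reading comes with each control period).
- optics.snapshot(name): name is "scene" or "top"; returns a dict with "pixels" (400x640x3 uint8, red, green, blue), "K" (3x3 intrinsics, pixels), "world_from_camera" (4x4, takes a point from camera to world coordinates). Camera axes: x right, y down, z forward; pixel columns grow to the right and rows downward; lengths in m; the calibration is good to about 2 mm. A picture is of the moment at which its call begins. There is no depth.
- order.sign_off(): hands the job in; it is judged then, once.
The state is a dict: "time_s": time; "joint_pos": joint angles; "joint_vel": joint speeds; "joint_efforts": joint torques, N m; "eef_pos": TCP position; "eef_rot": TCP orientation; "wrist_force": force on the tool from outside, world axes, zero at the start; "wrist_torque": the same for the moment, N m; "finger_gap": finger opening in m; "finger_force": force on a finger pad.
Only numpy, scipy, OpenCV 4.12 (cv2) and the standard library are available. Lean on these libraries where they do the work, as an engineer would, in place of code of your own. Each camera call takes 0.05 s, during which the arm holds its last target. There are 200 camera calls.

## Working session

There is one attempt and no reset: what is moved stays moved. The work goes in short steps, Python scripts to look and compute and a tool call to move; the robot and the scene stay as the last step left them, time stands still between calls to the robot, and variables do not carry over. Pictures are saved under pics/ and viewed, at most 14 in all, crops included, and the job is handed in when it is done.

Besides the shell and the picture viewer there is one more tool, called in YAML: its name, and indented under it one key for each argument. move_arm: Moves the arm, as the interface text tells. Its arguments: {"type":"object","properties":{"steps":{"type":"string"},"squeeze":{"type":"number"}},"required":["steps"]}

```bash
ls; mkdir -p pics; python3 - <<'E'
from cell import monitor, optics, order, robot
import cv2
print(robot.tcp_to_tips, monitor.state())
for n in("scene","top"):
    s=optics.snapshot(n); cv2.imwrite(f"pics/{n}0.png",s["pixels"][:,:,::-1]); print(s["K"],s["world_from_camera"])
E
```

```text
pics
0.008 {'time_s': 0.0, 'joint_pos': array([-1.26200381e+00,  2.76594124e-01,  1.50614617e+00,  5.90483435e-06,
        1.36067646e+00, -1.21010606e-01]), 'joint_vel': array([-0.00048219,  0.00076068,  0.00076731, -0.00203233,  0.00088022,
        0.00033186]), 'joint_efforts': array([ 2.71394238e-03, -4.16760349e+01, -2.45802927e+01,  7.80982054e-05,
        1.10203132e-02,  1.97350283e-05]), 'eef_pos': array([ 0.23943245, -0.52221487,  0.23843499]), 'eef_rot': array([-3.06755341e+00, -6.69559280e-01,  2.59450279e-04]), 'wrist_force': array([ 0.17531156,  0.04342073, -0.03903236]), 'wrist_torque': array([-0.00918753, -0.03590906,  0.03902216]), 'finger_force': 0.0, 'finger_gap': 0.08522472102980233}
[[501.98995412   0.         323.81165154]
 [  0.         501.98995412 199.82713473]
 [  0.           0.           1.        ]] [[-0.74880101 -0.4410179   0.49477294  0.08440842]
 [-0.66263246  0.51464812 -0.54410985  0.27939035]
 [-0.01467178 -0.73528262 -0.67760181  0.66100149]
 [ 0.          0.          0.          1.        ]]
[[408.50420437   0.         316.10619264]
 [  0.         408.50420437 197.77500387]
 [  0.           0.           1.        ]] [[ 0.01533454 -0.99625463  0.08509732  0.48271379]
 [-0.99983249 -0.01612866 -0.00865222 -0.20171242]
 [ 0.00999232 -0.08495039 -0.99633508  0.89339951]
 [ 0.          0.          0.          1.        ]]
```

View pics/scene0.png

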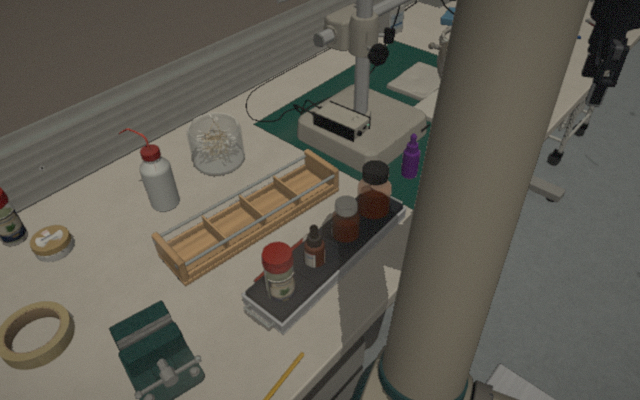

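View pics/top0.png

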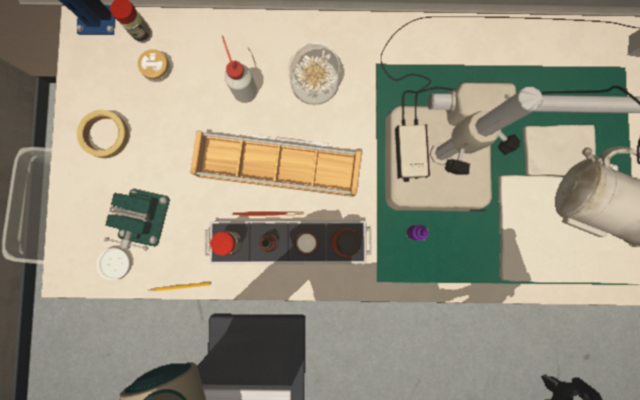

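The tray is nearer the robot, and the order from its left (image left in the top view) is jar (222,243), dropper (268,242), small (306,242), large (347,241). The rack lies beyond it, from about (192,155) to (359,172), and the purple look-alike is at (418,233). I'll crop the top view to read these more precisely.

```bash
python3 - <<'E'
import cv2
a=cv2.imread("pics/top0.png")[122:270,185:385]
a=cv2.convertScaleAbs(a,alpha=1.3,beta=20)
cv2.imwrite("pics/crop0.png",cv2.resize(a,None,fx=4,fy=4,interpolation=cv2.INTER_CUBIC))
E
```

```text
(no output)
```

View pics/crop0.png

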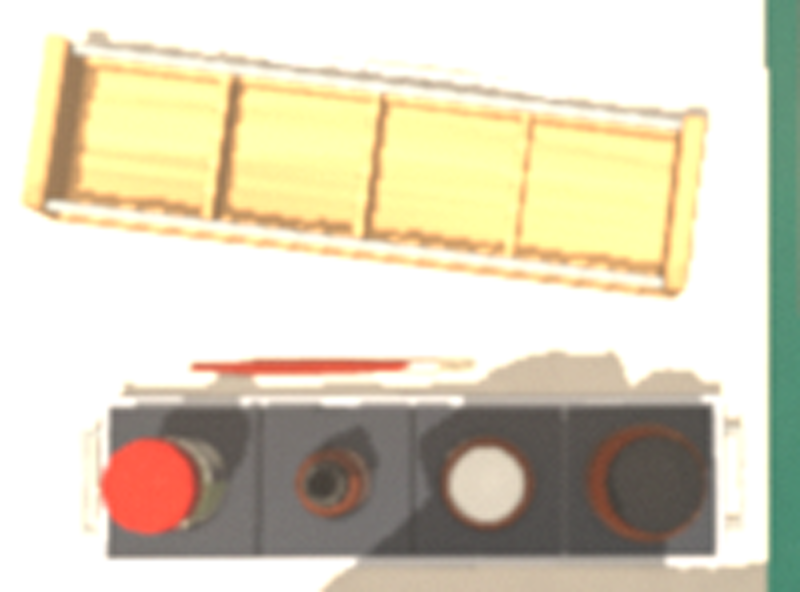

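The crop shows cap centres at (150,486), (325,483), (486,485) and (656,483), the foam corners, the rack's cheek ends and its partitions. Next I'll turn these into positions.

```bash
cat > h.py <<'E'
import numpy as np
from cell import monitor, optics
K=np.array([[408.50420437,0,316.10619264],[0,408.50420437,197.77500387],[0,0,1]])
T=np.array([[0.01533454,-0.99625463,0.08509732,0.48271379],[-0.99983249,-0.01612866,-0.00865222,-0.20171242],[0.00999232,-0.08495039,-0.99633508,0.89339951],[0,0,0,1]])
def px(u,v,z):
    d=T[:3,:3]@np.linalg.solve(K,[u,v,1]); return (T[:3,3]+d*(z-T[2,3])/d[2])[:2]
def cr(u,v,z): return px(185+(u+.5)/4-.5,122+(v+.5)/4-.5,z)
E
python3 - <<'E'
from h import *
np.set_printoptions(precision=4,suppress=True)
c=[cr(150,486,.118),cr(325,483,.112),cr(486,485,.102),cr(656,483,.124)]
print("caps",*c)
f=[cr(109,407,.034),cr(713,404,.034),cr(715,556,.034),cr(107,556,.034)];print("foam",*f,np.mean(f,0))
print(np.linalg.norm(f[0]-f[1]),np.linalg.norm(f[1]-f[2]))
r=[cr(48,36,.056),cr(707,113,.056),cr(680,294,.056),cr(25,205,.056)];m=np.mean(r,0);print("rack",*r,m,np.linalg.norm(r[0]-r[1]),np.linalg.norm(r[1]-r[2]))
d=(r[0]+r[3]-r[1]-r[2]);th=np.arctan2(-d[0],d[1]);print("yaw",th)
for a,b in(((230,80),(210,215)),((380,97),(362,235)),((529,117),(512,252))):
    print((cr(*a,.042)+cr(*b,.042))/2)
R=np.array([[np.cos(th),-np.sin(th)],[np.sin(th),np.cos(th)]])
for y in(.12,.04,-.04,-.12):print("comp",m+R@[0,y])
d=(f[0]+f[3]-f[1]-f[2]);th=np.arctan2(-d[0],d[1]);print("trayyaw",th)
R=np.array([[np.cos(th),-np.sin(th)],[np.sin(th),np.cos(th)]])
for y in(.12,.04,-.04,-.12):print("pocket",np.mean(f,0)+R@[0,y])
from scipy.spatial.transform import Rotation as Ro
s=monitor.state();print(Ro.from_rotvec(s["eef_rot"]).as_matrix())
E
```

```text
caps [ 0.4604 -0.0328] [ 0.4629 -0.1144] [ 0.4628 -0.1907] [ 0.4655 -0.2706]
foam [0.4988 0.0083] [ 0.5053 -0.3083] [ 0.4261 -0.3098] [0.4215 0.0065] [ 0.4629 -0.1508]
0.31673538030705795 0.07916675607463064
rack [0.6904 0.0417] [ 0.6558 -0.3016] [ 0.561  -0.2883] [0.6016 0.05  ] [ 0.6272 -0.1245] 0.3450986915476441 0.09570700966086376
yaw -0.10990377683604566
[ 0.6359 -0.0469]
[ 0.6274 -0.1265]
[ 0.6189 -0.2053]
comp [ 0.6404 -0.0053]
comp [ 0.6316 -0.0848]
comp [ 0.6228 -0.1643]
comp [ 0.614  -0.2438]
trayyaw 0.01759727295006986
pocket [ 0.4608 -0.0308]
pocket [ 0.4622 -0.1108]
pocket [ 0.4636 -0.1908]
pocket [ 0.465  -0.2708]
[[ 0.909   0.4167 -0.0005]
 [ 0.4167 -0.909   0.0016]
 [ 0.0002 -0.0017 -1.    ]]
```

move_arm:
  steps: "2.2 4.9 -0.2 0 0 0.114 100;2.2 4.9 -0.2 0 0 0.114 100;2.2 4.9 -0.2 0 0 0.114 100;2.2 4.9 -0.2 0 0 0.114 100;2.2 4.9 -0.2 0 0 0.114 100;2.2 4.9 -0.2 0 0 0.114 100;2.2 4.9 -0.2 0 0 0.114 100;2.2 4.9 -0.2 0 0 0.114 100;2.2 4.9 -0.2 0 0 0.114 100;2.2 4.9 -0.2 0 0 0.114 100"
  squeeze: 40

```text
time_s: 1.35
eef_pos: [0.4599, -0.031, 0.2191]
eef_rot: [2.218, 2.224, -0.0]
wrist_force: [-0.5, -0.6, 0.2]
finger_gap: 0.0856
finger_force: 0.0
```

move_arm:
  steps: "0 0 0 0 0 0 100;0 0 0 0 0 0 100"

```text
time_s: 1.6
eef_pos: [0.4592, -0.0328, 0.219]
eef_rot: [-2.222, -2.221, 0.002]
wrist_force: [-0.0, -0.3, -0.5]
finger_gap: 0.0857
finger_force: 0.0
```

move_arm:
  steps: "0.1 0 -3 0 0 0 100;0 0 -3 0 0 0 100;0 0 -3 0 0 0 100;0 0 -3 0 0 0 100;0 0 -1.5 0 0 0 100;0 0 -1 0 0 0 100;0 0 0 0 0 0 100;0 0 0 0 0 0 100"

```text
time_s: 2.6
eef_pos: [0.4611, -0.0333, 0.075]
eef_rot: [2.223, 2.219, 0.001]
wrist_force: [0.3, 0.1, -0.6]
finger_gap: 0.0852
finger_force: 0.0
```

move_arm:
  steps: "0 0 0 0 0 0 60;0 0 0 0 0 0 50;0 0 0 0 0 0 45;0 0 0 0 0 0 40;0 0 0 0 0 0 40;0 0 0 0 0 0 40"

```text
time_s: 3.35
eef_pos: [0.4606, -0.0327, 0.0748]
eef_rot: [2.222, 2.22, 0.0]
wrist_force: [-1.2, 0.5, 6.0]
finger_gap: 0.0438
finger_force: 40.1
```

```bash
python3 - <<'E'
from cell import optics,monitor
import cv2
print(monitor.state()["wrist_force"])
s=optics.snapshot("scene"); cv2.imwrite("pics/s1.png",cv2.resize(s["pixels"][130:350,140:440,::-1],None,fx=2.6,fy=2.6))
E
```

```text
[-1.24854392  0.53696356  6.0087653 ]
```

View pics/s1.png

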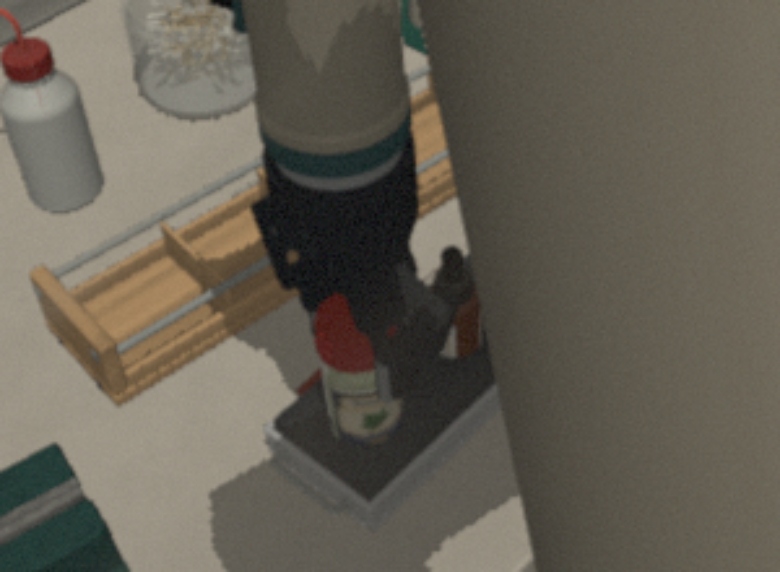

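The jar is held between the pads, upright in its pocket, with a gap of 43.8 mm. Next I'll lift it and carry it to the leftmost compartment.

move_arm:
  steps: "0 0 0.5 0 0 0 40;0 0 1 0 0 0 40;0 0 1.5 0 0 0 40;0 0 2 0 0 0 40;0 0 2 0 0 0 40;0.9 0.1 0 0 0 0 40;1.5 0.2 0 0 0 0 40;2 0.3 0 0 0 0 40;2.5 0.4 0 0 0 0 40;2.5 0.4 0 0 0 0 40"

```text
time_s: 4.65
eef_pos: [0.5559, -0.0183, 0.1429]
eef_rot: [-2.222, -2.22, 0.001]
wrist_force: [-0.1, 0.2, -0.4]
finger_gap: 0.0439
finger_force: 40.6
```

move_arm:
  steps: "2.5 0.4 0 0 0 0 40;2.5 0.3 0 0 0 0 40;2 0.3 0 0 0 0 40;1 0.2 0 0 0 0 40;0.5 0 0 0 0 0 40;0 0 0 0 0 0 40;0 0 0 0 0 0 40"

```text
time_s: 5.52
eef_pos: [0.6389, -0.0068, 0.1443]
eef_rot: [-2.222, -2.22, 0.001]
wrist_force: [0.5, -0.7, -0.3]
finger_gap: 0.0438
finger_force: 40.7
```

```bash
python3 - <<'E'
from cell import optics,monitor
import cv2
print(monitor.state()["wrist_force"])
s=optics.snapshot("scene"); cv2.imwrite("pics/s2.png",cv2.resize(s["pixels"][130:350,140:440,::-1],None,fx=2.6,fy=2.6))
E
```

```text
[ 0.48113632 -0.65380485 -0.30219573]
```

View pics/s2.png

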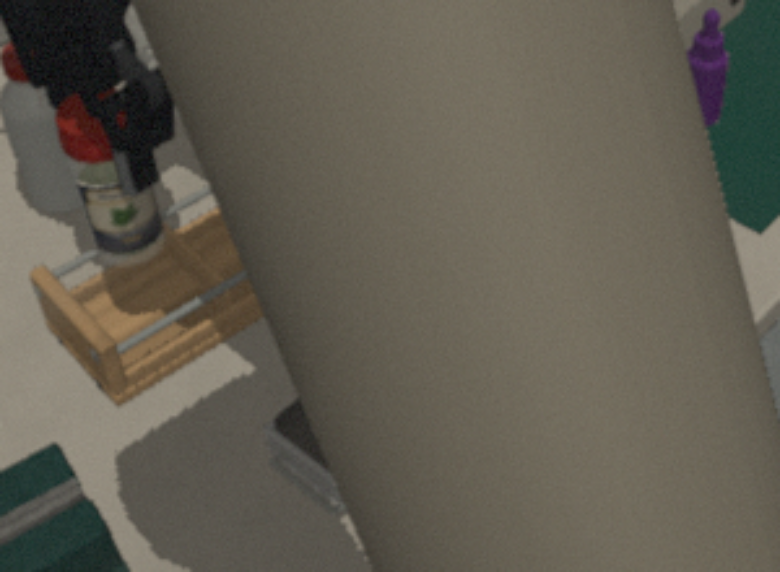

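The jar is upright above the leftmost compartment. Next I'll lower it.

move_arm:
  steps: "0.1 0 -1.5 0 0 0 40;0 0 -2 0 0 0 40;0 0 -1.5 0 0 0 40;0 0 -1 0 0 0 40;0 0 -0.5 0 0 0 40;0 0 -0.3 0 0 0 40;0 0 0 0 0 0 40;0 0 0 0 0 0 40"

```text
time_s: 6.58
eef_pos: [0.6409, -0.0068, 0.0768]
eef_rot: [2.222, 2.22, 0.001]
wrist_force: [0.4, -0.5, -1.3]
finger_gap: 0.0432
finger_force: 40.7
```

move_arm:
  steps: "0 0 -0.1 0 0 0 40;0 0 -0.1 0 0 0 40;0 0 0 0 0 0 40"

```text
time_s: 6.95
eef_pos: [0.6408, -0.0067, 0.0749]
eef_rot: [2.222, 2.22, 0.001]
wrist_force: [-0.6, -0.4, 3.5]
finger_gap: 0.0436
finger_force: 40.9
```

move_arm:
  steps: "0 0 0 0 0 0 60;0 0 0 0 0 0 80;0 0 0 0 0 0 100;0 0 0 0 0 0 100;0 0 1.5 0 0 0 100;0 0 3 0 0 0 100;0 0 3 0 0 0 100;0 0 1.5 0 0 0 100;-2 -1 0 0 0 0 100;-4 -2.2 0 0 0 0 100"

```text
time_s: 8.2
eef_pos: [0.5812, -0.0387, 0.1645]
eef_rot: [2.22, 2.221, 0.002]
wrist_force: [-0.4, -0.7, 0.2]
finger_gap: 0.0856
finger_force: 0.0
```

move_arm:
  steps: "-5 -3 0 0 0 0 100;-4 -2.2 0 0 0 0 100;-2.8 -2.2 0 0 0 0 100;0 0 0 0 0 0 100;0 0 0 0 0 0 100"

```text
time_s: 8.82
eef_pos: [0.4632, -0.1127, 0.1647]
eef_rot: [2.223, 2.219, 0.002]
wrist_force: [0.3, 0.5, -0.7]
finger_gap: 0.0857
finger_force: 0.0
```

```bash
python3 - <<'E'
from cell import optics,monitor
import cv2
print(monitor.state()["eef_pos"])
a=optics.snapshot("scene")["pixels"][130:350,140:440,::-1];b=optics.snapshot("top")["pixels"][122:272,180:390,::-1]
cv2.imwrite("pics/s3.png",cv2.vconcat([cv2.resize(a,(440,300)),cv2.resize(b,(440,300))]))
E
```

```text
[ 0.46324459 -0.1127295   0.16467196]
```

View pics/s3.png

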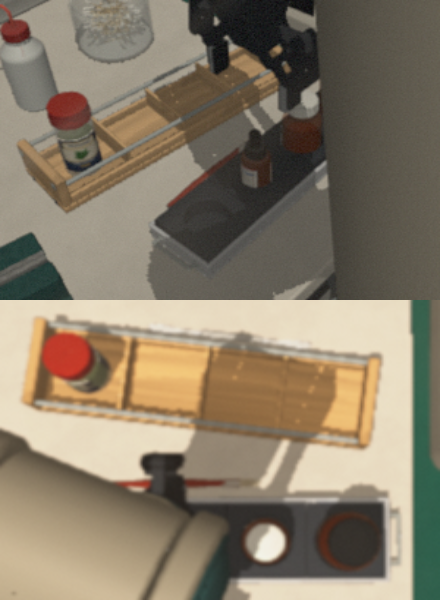

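The jar stands upright in the leftmost compartment, and the gripper is above the dropper bottle. Next I'll descend on it.

move_arm:
  steps: "0 0 -2 0 0 0 100;0 0 -3 0 0 0 100;0 0 -3 0 0 0 100;0 0 -1.7 0 0 0 100;0 0 -1 0 0 0 100;0 0 0 0 0 0 70;0 0 0 0 0 0 50;0 0 0 0 0 0 40;0 0 0 0 0 0 35;0 0 0 0 0 0 28"

```text
time_s: 10.18
eef_pos: [0.463, -0.113, 0.0582]
eef_rot: [2.222, 2.219, 0.001]
wrist_force: [-0.7, -0.4, 6.8]
finger_gap: 0.0314
finger_force: 39.3
```

move_arm:
  steps: "0 0 0 0 0 0 28;0 0 0 0 0 0 28;0 0 0 0 0 0 28"
  squeeze: 40

```text
time_s: 10.55
eef_pos: [0.463, -0.113, 0.0582]
eef_rot: [2.222, 2.219, 0.001]
wrist_force: [-1.3, 0.6, 7.3]
finger_gap: 0.031
finger_force: 39.3
```

move_arm:
  steps: "0 0 0.5 0 0 0 28;0 0 1 0 0 0 28;0 0 1.5 0 0 0 28;0 0 2 0 0 0 28;0 0 2 0 0 0 28;0.9 0.1 0 0 0 0 28;1.5 0.2 0 0 0 0 28;2 0.3 0 0 0 0 28;2.5 0.4 0 0 0 0 28;2.5 0.4 0 0 0 0 28"

```text
time_s: 11.8
eef_pos: [0.5579, -0.0982, 0.1259]
eef_rot: [-2.221, -2.219, 0.001]
wrist_force: [1.1, -0.5, -0.8]
finger_gap: 0.0309
finger_force: 39.6
```

move_arm:
  steps: "2.5 0.4 0 0 0 0 28;2 0.4 0 0 0 0 28;1.5 0.3 0 0 0 0 28;1 0.2 0 0 0 0 28;0.5 0 0 0 0 0 28;0 0 0 0 0 0 28;0 0 0 0 0 0 28"

```text
time_s: 12.68
eef_pos: [0.631, -0.0858, 0.1274]
eef_rot: [-2.223, -2.22, 0.0]
wrist_force: [0.9, -0.1, -1.1]
finger_gap: 0.0305
finger_force: 39.6
```

```bash
python3 - <<'E'
from cell import optics,monitor
import cv2
a=optics.snapshot("scene")["pixels"][100:350,120:440,::-1]
cv2.imwrite("pics/s4.png",cv2.resize(a,None,fx=2,fy=2))
E
```

```text
(no output)
```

View pics/s4.png

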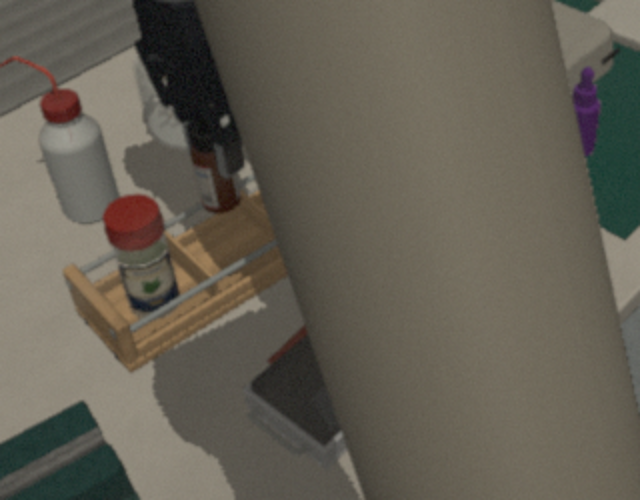

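The dropper bottle is upright above the second compartment. I'll lower it and watch the force.

move_arm:
  steps: "0 0 -1.5 0 0 0 28;0 0 -2 0 0 0 28;0 0 -1.5 0 0 0 28;0 0 -0.8 0 0 0 28;0 0 -0.4 0 0 0 28;0 0 -0.2 0 0 0 28;0 0 0 0 0 0 28;0 0 0 0 0 0 28"

```text
time_s: 13.72
eef_pos: [0.6319, -0.0858, 0.0638]
eef_rot: [2.222, 2.22, 0.001]
wrist_force: [-0.8, -0.3, -1.5]
finger_gap: 0.031
finger_force: 39.6
```

move_arm:
  steps: "0 0 -0.2 0 0 0 28;0 0 -0.2 0 0 0 28;0 0 0 0 0 0 28;0 0 0 0 0 0 28"

```text
time_s: 14.22
eef_pos: [0.6316, -0.0858, 0.0593]
eef_rot: [2.223, 2.22, 0.0]
wrist_force: [-0.5, -0.3, -0.8]
finger_gap: 0.0306
finger_force: 39.6
```

move_arm:
  steps: "0 0 -0.1 0 0 0 28;0 0 0 0 0 0 28;0 0 0 0 0 0 28"

```text
time_s: 14.6
eef_pos: [0.6317, -0.0858, 0.0585]
eef_rot: [2.222, 2.22, 0.0]
wrist_force: [-0.3, 0.9, -0.9]
finger_gap: 0.0311
finger_force: 39.6
```

move_arm:
  steps: "0 0 -0.1 0 0 0 28;0 0 0 0 0 0 28;0 0 0 0 0 0 28"

```text
time_s: 14.98
eef_pos: [0.6317, -0.0858, 0.0582]
eef_rot: [2.222, 2.22, 0.001]
wrist_force: [-2.0, -0.1, 6.0]
finger_gap: 0.031
finger_force: 40.1
```

move_arm:
  steps: "0 0 0 0 0 0 50;0 0 0 0 0 0 75;0 0 0 0 0 0 100;0 0 0 0 0 0 100;0 0 1.6 0 0 0 100;0 0 3.5 0 0 0 100;0 0 3.5 0 0 0 100;0 0 2 0 0 0 100;-2 -1 0 0 0 0 100;-4 -2.2 0 0 0 0 100"

```text
time_s: 16.23
eef_pos: [0.5727, -0.1178, 0.165]
eef_rot: [2.218, 2.22, 0.003]
wrist_force: [0.4, -1.0, 0.6]
finger_gap: 0.0856
finger_force: 0.0
```

move_arm:
  steps: "-5 -3 0 0 0 0 100;-4 -2.2 0 0 0 0 100;-1.9 -2.1 0 0 0 0 100;0 0 0 0 0 0 100;0 0 0 0 0 0 100"

```text
time_s: 16.85
eef_pos: [0.4634, -0.1907, 0.1642]
eef_rot: [2.222, 2.219, 0.002]
wrist_force: [-0.5, -0.3, -0.5]
finger_gap: 0.0854
finger_force: 0.0
```

```bash
python3 - <<'E'
from cell import optics,monitor
import cv2
a=optics.snapshot("scene")["pixels"][130:350,140:440,::-1];b=optics.snapshot("top")["pixels"][122:272,180:390,::-1]
cv2.imwrite("pics/s5.png",cv2.vconcat([cv2.resize(a,(440,300)),cv2.resize(b,(440,300))]))
E
```

```text
(no output)
```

View pics/s5.png

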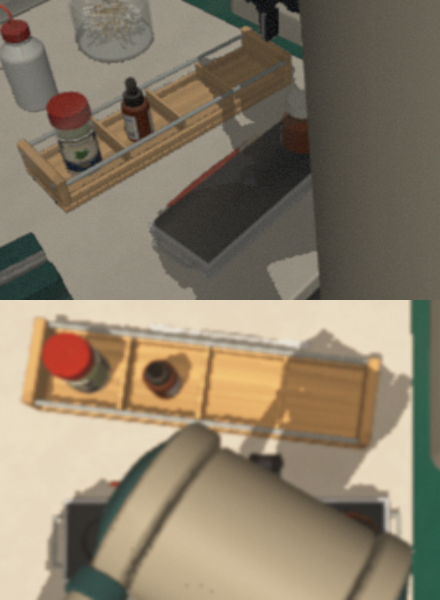

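The jar and dropper bottle both stand upright in compartments 1 and 2. Next is the small bottle.

move_arm:
  steps: "0 0 -2 0 0 0 100;0 0 -3 0 0 0 100;0 0 -3 0 0 0 100;0 0 -1.4 0 0 0 100;0 0 -0.6 0 0 0 100;0 0 0 0 0 0 70;0 0 0 0 0 0 60;0 0 0 0 0 0 50;0 0 0 0 0 0 45;0 0 0 0 0 0 42"

```text
time_s: 18.2
eef_pos: [0.4631, -0.1912, 0.0644]
eef_rot: [2.221, 2.219, 0.001]
wrist_force: [-1.2, 0.5, 7.3]
finger_gap: 0.0459
finger_force: 40.6
```

move_arm:
  steps: "0 0 0 0 0 0 42;0 0 0 0 0 0 42;0 0 0 0 0 0 42"
  squeeze: 40

```text
time_s: 18.58
eef_pos: [0.4631, -0.1912, 0.0644]
eef_rot: [2.221, 2.219, 0.001]
wrist_force: [-1.9, -0.4, 6.4]
finger_gap: 0.0461
finger_force: 40.6
```

move_arm:
  steps: "0 0 0.5 0 0 0 42;0 0 1 0 0 0 42;0 0 1.5 0 0 0 42;0 0 2 0 0 0 42;0 0 2 0 0 0 42;0.9 0.1 0 0 0 0 42;1.5 0.2 0 0 0 0 42;2 0.3 0 0 0 0 42;2.5 0.4 0 0 0 0 42;2.5 0.4 0 0 0 0 42"

```text
time_s: 19.82
eef_pos: [0.5585, -0.1762, 0.1322]
eef_rot: [-2.221, -2.22, 0.0]
wrist_force: [-0.5, 0.1, -1.0]
finger_gap: 0.0457
finger_force: 41.1
```

move_arm:
  steps: "2.5 0.4 0 0 0 0 42;2 0.4 0 0 0 0 42;1.3 0.2 0 0 0 0 42;0.8 0.2 0 0 0 0 42;0 0 0 0 0 0 42;0 0 0 0 0 0 42"

```text
time_s: 20.58
eef_pos: [0.6219, -0.1648, 0.1333]
eef_rot: [-2.222, -2.22, 0.001]
wrist_force: [0.5, 0.1, -2.0]
finger_gap: 0.046
finger_force: 41.1
```

move_arm:
  steps: "0 0 -1.5 0 0 0 42;0 0 -2 0 0 0 42;0 0 -1.5 0 0 0 42;0 0 -0.9 0 0 0 42;0 0 -0.5 0 0 0 42;0 0 -0.2 0 0 0 42;0 0 0 0 0 0 42;0 0 0 0 0 0 42"

```text
time_s: 21.58
eef_pos: [0.6229, -0.1649, 0.0679]
eef_rot: [2.222, 2.22, 0.001]
wrist_force: [0.1, -0.1, -1.8]
finger_gap: 0.0456
finger_force: 41.1
```

move_arm:
  steps: "0 0 -0.1 0 0 0 42;0 0 -0.1 0 0 0 42;0 0 0 0 0 0 42;0 0 0 0 0 0 42"

```text
time_s: 22.08
eef_pos: [0.6226, -0.1647, 0.0653]
eef_rot: [2.223, 2.22, 0.0]
wrist_force: [0.3, 0.4, -0.9]
finger_gap: 0.046
finger_force: 41.1
```

move_arm:
  steps: "0 0 -0.1 0 0 0 42;0 0 -0.1 0 0 0 42;0 0 0 0 0 0 42;0 0 0 0 0 0 42"

```text
time_s: 22.58
eef_pos: [0.6227, -0.1649, 0.0645]
eef_rot: [2.222, 2.22, 0.0]
wrist_force: [-2.5, 0.3, 5.7]
finger_gap: 0.0456
finger_force: 41.8
```

move_arm:
  steps: "0 0 0 0 0 0 60;0 0 0 0 0 0 80;0 0 0 0 0 0 100;0 0 0 0 0 0 100;0 0 1.5 0 0 0 100;0 0 3.5 0 0 0 100;0 0 3.5 0 0 0 100;0 0 1.5 0 0 0 100;-2 -1 0 0 0 0 100;-4 -2.2 0 0 0 0 100"

```text
time_s: 23.82
eef_pos: [0.563, -0.1965, 0.1633]
eef_rot: [2.219, 2.222, 0.001]
wrist_force: [0.2, -0.9, 0.3]
finger_gap: 0.0856
finger_force: 0.0
```

move_arm:
  steps: "-5 -3 0 0 0 0 100;-3 -2.2 0 0 0 0 100;-1.8 -2.2 0 0 0 0 100;0 0 0 0 0 0 100;0 0 0 0 0 0 100"

```text
time_s: 24.45
eef_pos: [0.4649, -0.2703, 0.1632]
eef_rot: [-2.223, -2.22, -0.001]
wrist_force: [-0.9, 0.4, -0.2]
finger_gap: 0.0853
finger_force: 0.0
```

```bash
python3 - <<'E'
from cell import optics,monitor
import cv2
a=optics.snapshot("scene")["pixels"][130:350,140:440,::-1];b=optics.snapshot("top")["pixels"][122:272,180:390,::-1]
cv2.imwrite("pics/s6.png",cv2.vconcat([cv2.resize(a,(440,300)),cv2.resize(b,(440,300))]))
E
```

```text
(no output)
```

View pics/s6.png

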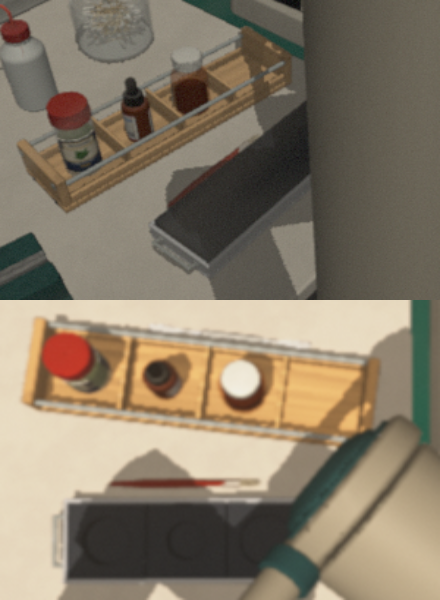

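Three bottles are placed upright in order. Next is the large bottle.

move_arm:
  steps: "0 0 -2 0 0 0 100;0 0 -2.5 0 0 0 100;0 0 -2.5 0 0 0 100;0 0 -1.3 0 0 0 100;0 0 -0.6 0 0 0 100;0 0 0 0 0 0 80;0 0 0 0 0 0 70;0 0 0 0 0 0 60;0 0 0 0 0 0 55;0 0 0 0 0 0 55"

```text
time_s: 25.8
eef_pos: [0.4647, -0.2711, 0.0753]
eef_rot: [2.222, 2.219, -0.0]
wrist_force: [-2.6, 0.4, 6.4]
finger_gap: 0.0578
finger_force: 42.6
```

move_arm:
  steps: "0 0 0 0 0 0 55;0 0 0 0 0 0 55;0 0 0 0 0 0 55"
  squeeze: 40

```text
time_s: 26.18
eef_pos: [0.4647, -0.2711, 0.0753]
eef_rot: [2.222, 2.219, -0.0]
wrist_force: [-2.9, 1.2, 6.8]
finger_gap: 0.058
finger_force: 42.6
```

Target is (.6142, -.2452), so dx is +14.9 cm and dy +2.6 cm.

move_arm:
  steps: "0 0 0.5 0 0 0 55;0 0 1 0 0 0 55;0 0 1.5 0 0 0 55;0 0 2 0 0 0 55;0 0 2 0 0 0 55;0.9 0.1 0 0 0 0 55;1.5 0.2 0 0 0 0 55;2 0.3 0 0 0 0 55;2.5 0.4 0 0 0 0 55;2.5 0.4 0 0 0 0 55"

```text
time_s: 27.42
eef_pos: [0.5605, -0.2561, 0.1432]
eef_rot: [-2.221, -2.22, -0.0]
wrist_force: [0.2, -0.4, -1.1]
finger_gap: 0.0577
finger_force: 43.0
```

move_arm:
  steps: "2.5 0.4 0 0 0 0 55;1.7 0.4 0 0 0 0 55;0.9 0.2 0 0 0 0 55;0.5 0.2 0 0 0 0 55;0 0 0 0 0 0 55;0 0 0 0 0 0 55"

```text
time_s: 28.18
eef_pos: [0.6139, -0.2449, 0.1445]
eef_rot: [-2.223, -2.22, 0.0]
wrist_force: [-0.0, -0.1, -1.5]
finger_gap: 0.0582
finger_force: 43.1
```

```bash
python3 - <<'E'
from cell import optics,monitor
import cv2
a=optics.snapshot("scene")["pixels"][100:350,120:440,::-1];b=optics.snapshot("top")["pixels"][122:272,180:390,::-1]
cv2.imwrite("pics/s7.png",cv2.vconcat([cv2.resize(a,(420,300)),cv2.resize(b,(420,300))]))
E
```

```text
(no output)
```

View pics/s7.png

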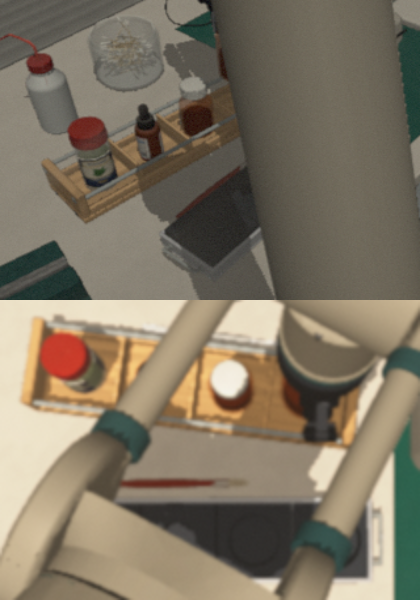

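The large bottle is held above the fourth compartment. Next I'll lower it.

move_arm:
  steps: "0 0 -1.5 0 0 0 55;0 0 -2 0 0 0 55;0 0 -1.5 0 0 0 55;0 0 -0.9 0 0 0 55;0 0 -0.5 0 0 0 55;0 0 -0.2 0 0 0 55;0 0 0 0 0 0 55;0 0 0 0 0 0 55"

```text
time_s: 29.28
eef_pos: [0.6149, -0.2449, 0.0789]
eef_rot: [2.222, 2.22, 0.001]
wrist_force: [0.1, -0.1, -2.6]
finger_gap: 0.0581
finger_force: 43.0
```

move_arm:
  steps: "0 0 -0.1 0 0 0 55;0 0 -0.1 0 0 0 55;0 0 -0.1 0 0 0 55;0 0 0 0 0 0 55;0 0 0 0 0 0 55"

```text
time_s: 29.9
eef_pos: [0.6146, -0.2447, 0.0754]
eef_rot: [2.223, 2.22, 0.0]
wrist_force: [-1.6, -0.5, -0.0]
finger_gap: 0.0576
finger_force: 43.1
```

move_arm:
  steps: "0 0 -0.1 0 0 0 55;0 0 0 0 0 0 55;0 0 0 0 0 0 55"

```text
time_s: 30.28
eef_pos: [0.6146, -0.2448, 0.0754]
eef_rot: [2.222, 2.22, 0.0]
wrist_force: [-2.7, 1.1, 5.6]
finger_gap: 0.0578
finger_force: 43.6
```

Contact. I'll release, rise and back off for a clear view.

move_arm:
  steps: "0 0 0 0 0 0 75;0 0 0 0 0 0 90;0 0 0 0 0 0 100;0 0 0 0 0 0 100;0 0 1.5 0 0 0 100;0 0 3 0 0 0 100;0 0 4 0 0 0 100;0 0 4 0 0 0 100;-3 -1 2 0 0 0 100;-5 -2 0 0 0 0 100"

```text
time_s: 31.52
eef_pos: [0.5362, -0.2755, 0.2228]
eef_rot: [2.215, 2.218, 0.002]
wrist_force: [-0.4, -0.0, -0.7]
finger_gap: 0.0855
finger_force: 0.0
```

move_arm:
  steps: "-5 -2 0 0 0 0 100;-5 -2 0 0 0 0 100;-5 -2 0 0 0 0 100;-3 -3 0 0 0 0 100;0 -5 0 0 0 0 100;0 -3 0 0 0 0 100;0 0 0 0 0 0 100;0 0 0 0 0 0 100"

```text
time_s: 32.52
eef_pos: [0.3545, -0.444, 0.2198]
eef_rot: [-2.222, -2.22, -0.001]
wrist_force: [0.1, 1.4, -0.7]
finger_gap: 0.0855
finger_force: 0.0
```

```bash
python3 - <<'E'
from cell import optics,monitor
import cv2
a=optics.snapshot("scene")["pixels"][100:350,120:440,::-1];b=optics.snapshot("top")["pixels"][122:272,180:390,::-1]
cv2.imwrite("pics/s8.png",cv2.vconcat([cv2.resize(a,(420,300)),cv2.resize(b,(420,300))]))
E
```

```text
(no output)
```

View pics/s8.png

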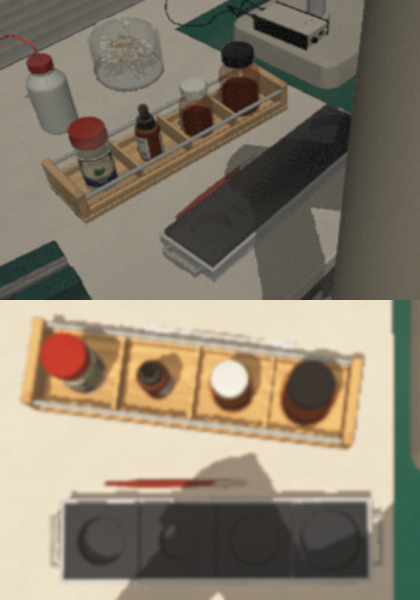

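All four bottles stand upright in the rack, in order from left to right: jar, dropper, small, large. The arm is clear, so I'll hand the job in.

```bash
python3 -c "
from cell import order
print(order.sign_off())"
```

```text
the job is handed in; nothing more can be done
None
```

All four bottles stand upright in the rack in tray order from the robot's left (jar, dropper, small, large), each set down and released; the job was handed in at about 33 s, and no verdict came back.

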